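# Clamp the medicine bottle and stopper it

## Task

Turn the slanted crank of the bench clamp clockwise until its jaw has pushed the glass bottle against the V jaw and grips it firmly. Then take the smaller of the two rubber stoppers from the tray and set it, narrow end down, well into the neck of the clamped bottle. Leave the larger stopper and the other things on the counter where they are.

Things in the scene. Friction and masses are not known exactly. Their poses are not given: they have to be found in the camera images.
- vise: Grey bench clamp (small vise) fixed on the counter, base plate 120 x 310 x 12 mm. Origin on the counter; x away from the operator, y along the screw from crank head to V jaw, z up. The bottle stands on the plate (z = 12) between the sliding jaw and the fixed 120 degree V jaw (12 to 67 mm high, opens to -y); seated in the V its axis is at about (0, 50) mm.
- crank_hub (a point): Centre of the crank's hub, at (-50, -120, 85) mm in the clamp frame; the axes shown are the clamp's. The crank axis passes through it, leaning 35 degrees from vertical towards the operator: outwards it runs along (-0.574, 0, 0.819) in the clamp frame. Turn the handle with the tool leaning along this axis; upright, the tool would hit the lamp.
- lamp (a point): Centre of the white lamp head, 60 x 110 x 22 mm, fixed over the crank head at (10, -120, 252) mm in the clamp frame, on a 14 mm steel post at (30, -120) mm; the axes are the clamp's. Nothing hangs over the bottle.
- jaw: Sliding steel jaw, 90 x 24 x 52 mm. Origin at the lower edge of the middle of its gripping face, 15 mm above the counter; axes as the clamp's; slides along +y. In the clamp frame the origin is at y = -6 mm when the crank reads 0 and about 22 mm when it grips the 56 mm bottle in the V.
- crank (a joint): Crank angle, rad, growing clockwise as the operator sees it; one turn moves the jaw 20 mm. It starts at 1.3 to 4.0; the bottle becomes tight in the V somewhere from 8.7 to 9.3, then the handle pushes back harder; 0.3 to 0.6 rad more (12 to 20 N at the handle) grips it firmly. About 3 N at the handle when free, stays where it is left, end stop at 13.
- crank_grip (a point): Point on the axis of the crank's handle: a black cylinder 22 mm across, 45 mm long, spinning freely, parallel to the crank axis and 40 mm from it. The point is 41 mm out from the hub centre, 15 mm below the handle's free end and 30 above its foot. z outwards along the crank axis, x from axis to handle (at 0 rad: up and away from the operator); turns with the crank.
- bottle: Amber glass bottle, open, 112 mm high, 56 mm in diameter up to 72 mm, with a neck 33 mm outside and 25 mm inside from 90 to 112 mm. Origin at the centre of its underside, z up. 220 g, loose, standing on the clamp's plate.
- bottle_mouth (a point): Centre of the bottle's mouth, level with its rim, 112 mm above its underside; z along the bottle's axis.
- stopper: Smaller black rubber stopper, 44 mm high, standing on its narrow end in the tray: cone 19 mm across at the bottom, 28 mm at 26 mm height, then a head 30 mm across and 18 mm high to grip. Origin at the centre of the narrow end, z up. In the neck it rests with the narrow end about 17 mm below the rim. 30 g.
- big_stopper: The larger black rubber stopper, same shape and height, cone 33 to 42 mm, head 44 mm in diameter; too wide for the bottle. It stands in the same tray, on either side. Origin at the centre of its narrow end.
- tray: Fixed shallow metal tray 150 x 170 x 18 mm (x, y, z), walls and floor 3 mm. Origin at the centre of its underside.
- carton: Cardboard box 70 x 130 x 50 mm, loose on the counter. Origin at the centre of its underside.
- sharps_bin: Yellow open plastic bin 100 x 100 x 110 mm, loose on the counter. Origin at the centre of its underside.
- sanitiser: White bottle with a blue cap, 70 mm in diameter, 170 mm high, loose on the counter. Origin at the centre of its underside.

How it is judged:
By the outcome, as a careful person would: the job done as asked, in the order asked, and still so for the second after the job is handed in, with the robot touching nothing.
It also fails if it takes over 72 s, if anything falls off the work surface, if the arm or the gripper's body presses on something with over 40 N, if the wrist force passes 120 N, or if a joint passes its speed limit or range.

## Robot

A 6-joint arm with a two-finger parallel gripper is mounted at the origin on the work surface. World frame = base frame: x ahead of the robot, y to its left, z up, the work surface at z = 0. Lengths are in m, angles in rad, forces in N, time in s.
With the tool pointing down it reaches from about 0.275 to 0.975 m from the base axis. Payload 8.4 kg.
Tool frame: the origin (TCP) lies on the centre line of the jaws, within the pads' length; the fingertips stand 14 mm ahead of it and the grasp point (between the pads) lies 5 mm behind it; z points along the fingers, y is the line along which they close (so a half turn about z gives the same grasp; the last joint's range is limited). The gripper opens to 92 mm and grips with 3 to 60 N. Pads are 20 mm wide; open, the fingers measure 128 mm over their backs; the gripper's body (75 mm by 189 mm) begins 69 mm behind the grasp point.
Start: joints at [-0.002, 0.353, 1.633, -0, 1.155, -0.002], TCP at [0.625, -0, 0.229] pointing down, gripper open.
Joint ranges: [-2.63, 2.63], [-0.92, 2.1], [0.06, 2.66], [-1.3, 4.44], [0, 2.69], [-3.02, 3.02]. Speed limits (rad/s): [2.22, 2.22, 2.79, 3.14, 3.14, 3.14].

## Interface

Orientations are given as a 3x3 rotation matrix whose columns are the frame's x, y, z axes.
In Python, from plant import env gives the robot as it stands. Calls block until the motion is done:
- env.move_pose(position, orientation): joint-space move of the TCP to a pose.
- env.movel(position, ori=None, speed=0.15): straight line of the TCP; ori=None keeps the orientation; speed is the mean speed in m/s.
- env.movej(angles): joint-space move.
- env.open() and env.clamp(force=None): open the fingers fully, or close them until they stop; force is the grip in N (None keeps the last).
- env.dwell(seconds).
- env.ik(position, orientation): joint angles nearest the present ones, or None.
- env.sense(): the state.
- env.camera(name): name is "scene" or "side" or "wrist"; returns the picture (480x640x3 uint8, red, green, blue); there is no depth.
- env.get_calibration(name): a dict with "fx", "fy", "cx", "cy" (pixels), "world_from_camera" (4x4, takes a point from camera to world coordinates); the wrist camera has in their place "tool_from_camera" (4x4, takes a point from camera to tool coordinates, whose origin is the TCP and whose axes are the flange's). Camera axes: x right, y up, looking along -z (the intrinsics and any distortion apply to the point x, -y, -z); pixel columns grow to the right and rows downward; lengths in m; the calibration is good to about 2 mm. A picture is of the moment at which its call begins: read the wrist's pose just before it. get_calibration takes no time and is no camera call.
A pose or a line that the arm cannot do raises env.Unreachable and nothing moves.
- env.hand_in(): hands the job in; it is judged then, once.
Trained networks look in the newest picture that a camera, given by its name, has taken for a name from the list of things; names that differ only in an ending like _2 or _b are one class to them, and where a whole thing is asked for, a point or a joint stands for the part that bears it (a point fixed in the world has none). Each returns a list of dicts, best first, with "p" (0 to 1); they miss things now and then, are a little off and sometimes report something else, mostly with a low value. They report only what shows in the picture. A call takes as long as a camera call.
- env.search_frame(camera, target): "point" ([column, row] in pixels, amid what is visible of it).
- env.cut_out(camera, target): "region" (480x640 bool, what is visible of it) and "point" ([column, row] in pixels, amid what is visible of it).
- env.place_of(camera, target): "point" ([column, row] in pixels: a listed point, or the origin of a listed thing).
The state is a dict: "time": time; "joint_positions": joint angles; "joint_velocities": joint speeds; "effort": joint torques, N m; "tcp_pos": TCP position; "ee_rot": TCP orientation; "force": force on the tool from outside, world axes, zero at the start; "torque": the same for the moment, N m; "gripper_width": finger opening in m; "gripper_force": force on a finger pad.
Only numpy, scipy, OpenCV 4.12 (cv2) and the standard library are available. Lean on these libraries where they do the work, as an engineer would, in place of code of your own. Each camera call takes 0.05 s, during which the arm holds its last target. There are 200 camera calls.

## Working session

There is one attempt and no reset: what is moved stays moved. The work goes in short steps, each a Python script; the robot and the scene stay as the last script left them, time stands still between calls to the robot, and variables do not carry over. Pictures are saved under pics/ and viewed, at most 10 in all, crops included, and the job is handed in when it is done.

```bash
ls; mkdir -p pics
cat > h.py <<'E'
import numpy as np, cv2
from plant import env
def cal(n):
    c=env.get_calibration(n)
    return c
def ray(n,p,T=None):
    c=cal(n)
    K=np.array([[c['fx'],0,c['cx']],[0,c['fy'],c['cy']],[0,0,1]])
    d=np.array(c.get('distortion',c.get('dist',np.zeros(5))),float)
    u=cv2.undistortPoints(np.array([[p]],float),K,d)[0,0]
    W=np.array(c['world_from_camera']) if T is None else T@np.array(c['tool_from_camera'])
    v=W[:3,:3]@np.array([u[0],-u[1],-1.]); return W[:3,3],v/np.linalg.norm(v)
def at_z(n,p,z,T=None):
    o,v=ray(n,p,T); return o+v*(z-o[2])/v[2]
def tri(rs):
    A=np.zeros((3,3));b=np.zeros(3)
    for o,v in rs:
        P=np.eye(3)-np.outer(v,v);A+=P;b+=P@o
    x=np.linalg.solve(A,b)
    return x,[np.linalg.norm((np.eye(3)-np.outer(v,v))@(x-o)) for o,v in rs]
def toolT():
    s=env.sense();T=np.eye(4);T[:3,:3]=s['ee_rot'];T[:3,3]=s['tcp_pos'];return T
def save(n,f): 
    im=env.camera(n);cv2.imwrite('pics/'+f,im[:,:,::-1]);return im
E
python3 - <<'E'
from h import *
np.set_printoptions(precision=3,suppress=True)
for n in('scene','side'):
    print(n,cal(n)); save(n,n+'0.png')
    for t in ['vise','crank_hub','lamp','jaw','crank_grip','bottle','bottle_mouth','stopper','big_stopper','tray','carton','sharps_bin','sanitiser']:
        r=env.place_of(n,t); print(t,[(np.round(q['point'],1).tolist(),round(q['p'],2)) for q in r[:3]])
print(cal('wrist'),env.sense())
E
```

```text
pics
scene {'fx': 502.62707882241654, 'fy': 502.62707882241654, 'cx': 317.23945483607554, 'cy': 237.48176981154458, 'world_from_camera': array([[-0.816, -0.409,  0.408,  1.071],
       [ 0.577, -0.59 ,  0.564,  0.695],
       [ 0.01 ,  0.696,  0.718,  1.028],
       [ 0.   ,  0.   ,  0.   ,  1.   ]])}
vise [([335.8, 277.8], 0.86), ([392.4, 339.1], 0.32)]
crank_hub [([284.8, 262.6], 0.81)]
lamp [([295.1, 231.4], 0.67), ([281.3, 245.3], 0.36), ([347.6, 268.4], 0.3)]
jaw [([338.5, 269.3], 0.89)]
crank_grip [([277.7, 245.5], 0.61), ([284.3, 263.2], 0.32)]
bottle [([347.7, 268.1], 0.98)]
bottle_mouth [([353.5, 238.3], 0.62)]
stopper [([394.0, 339.4], 0.67), ([219.9, 217.7], 0.59)]
big_stopper [([410.1, 367.2], 0.63)]
tray [([392.9, 354.2], 0.6)]
carton [([292.9, 188.9], 0.61)]
sharps_bin []
sanitiser [([341.6, 394.8], 0.78), ([293.3, 188.4], 0.37)]
side {'fx': 537.9361450304759, 'fy': 537.9361450304759, 'cx': 326.05152775335677, 'cy': 236.2069416895172, 'world_from_camera': array([[-0.857,  0.275, -0.435,  0.115],
       [-0.515, -0.452,  0.728,  0.772],
       [ 0.004,  0.848,  0.529,  0
[... 652 characters left out ...]
983, 'tool_from_camera': array([[-0.001,  0.968,  0.251,  0.07 ],
       [ 1.   ,  0.   ,  0.002,  0.   ],
       [ 0.002,  0.251, -0.968, -0.156],
       [ 0.   ,  0.   ,  0.   ,  1.   ]])} {'time': 1.4, 'joint_positions': array([-0.002,  0.353,  1.633, -0.   ,  1.155, -0.002]), 'joint_velocities': array([ 0.001, -0.   , -0.001, -0.001, -0.   ,  0.001]), 'effort': array([ -0.   , -59.376, -33.457,   0.07 ,   0.016,  -0.   ]), 'tcp_pos': array([0.625, 0.   , 0.229]), 'ee_rot': array([[-0.,  1., -0.],
       [ 1.,  0., -0.],
       [-0., -0., -1.]]), 'force': array([-0.517,  0.366, -0.181]), 'torque': array([-0.047, -0.016, -0.005]), 'gripper_force': 0.0, 'gripper_width': 0.09185693043458668}
```

View pics/scene0.png

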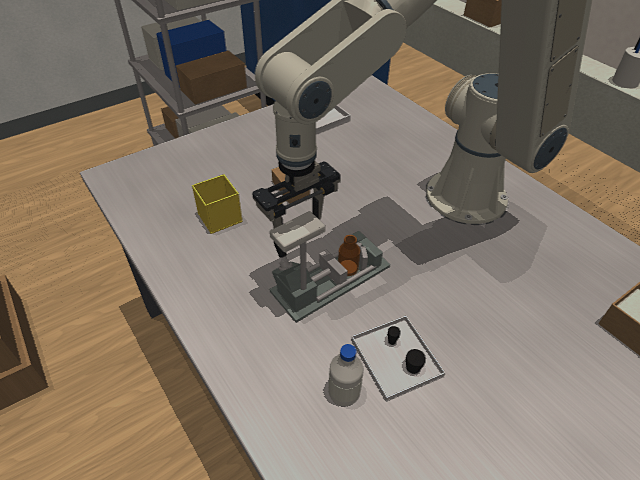

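View pics/side0.png

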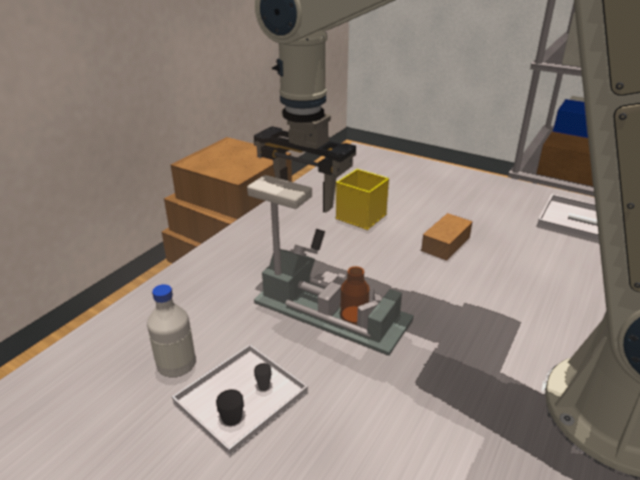

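Run:
```python
from h import *
np.set_printoptions(precision=4,suppress=True)
P={'vise':((335.8,277.8),(337.9,313.6)),'hub':((284.8,262.6),(297.7,249.5)),'lamp':((295.1,231.4),(279.6,191.5)),'jaw':((338.5,269.3),(340,307.1)),'grip':((277.7,245.5),(319.4,234.2)),'bottle':((347.7,268.1),(352.8,318.1)),'mouth':((353.5,238.3),(355.8,270.2)),'stopper':((394,339.4),(263.1,385.1)),'big':((410.1,367.2),(242.7,397.7)),'tray':((392.9,354.2),(242.2,397.6)),'san':((341.6,394.8),(175.6,365.3)),'carton':((292.9,188.9),(444.3,244.7))}
for k,(a,b) in P.items():
    x,r=tri([ray('scene',a),ray('side',b)]);print(k,x,r[0])
```

```text
vise [ 0.5296  0.0323 -0.0013] 0.00239579362454087
hub [ 0.6544 -0.0158  0.0897] 0.0017058403022129345
lamp [0.6563 0.0387 0.2488] 0.0006500653938524225
jaw [0.5219 0.0335 0.0238] 0.0013223574667438332
grip [ 0.6391 -0.0738  0.0979] 0.0027352730712999433
bottle [0.4914 0.0348 0.0095] 0.0013625226432851228
mouth [0.4871 0.0415 0.1303] 0.0010182173188112537
stopper [0.5378 0.2725 0.0123] 5.404262253790671e-05
big [0.5494 0.332  0.0134] 0.016622506277395793
tray [ 0.5605  0.2989 -0.0022] 0.0034192263711338203
san [ 0.716   0.3038 -0.0084] 0.0012142141422190518
carton [ 0.4319 -0.3216  0.0073] 0.0012690773309639027
```

The scene view shows the clamp at (330,275) with the crank head under the white lamp (300,232) and the bottle at (348,260). The tray is at (397,357), with the small stopper at (394,335) and the big one at (415,361). The side view agrees: the black handle is at (318,239), the bottle mouth at (355,271), and the stoppers at (263,376) small and (230,405) big.

I'll fit the clamp pose next, then move the arm out from beside the lamp and measure again.

```bash
cat >> h.py <<'E'
def fit(pts):  # list of (vise xyz, world xyz) -> x,y,yaw
    from scipy.optimize import least_squares
    V=np.array([p[0] for p in pts]);W=np.array([p[1] for p in pts])
    def f(q):
        c,s=np.cos(q[2]),np.sin(q[2]);R=np.array([[c,-s,0],[s,c,0],[0,0,1]])
        return ((V@R.T+[q[0],q[1],0]-W)).ravel()
    r=least_squares(f,[.53,.03,1.57],loss='soft_l1',f_scale=.005);return r.x,r.fun.reshape(-1,3)
def crank_axes(yaw):
    c,s=np.cos(yaw),np.sin(yaw);R=np.array([[c,-s,0],[s,c,0],[0,0,1]])
    a=np.deg2rad(35)
    return R@[-np.sin(a),0,np.cos(a)],R@[np.cos(a),0,np.sin(a)],R@[0,-1,0]  # axis, x0, dir at +90deg
E
python3 - <<'E'
from h import *
np.set_printoptions(precision=4,suppress=True)
env.movel([0.62,-0.10,0.30],speed=.2)
s0=env.sense();print(s0['time'])
env.camera('scene');env.camera('side')
names=['vise','crank_hub','lamp','jaw','crank_grip','bottle','bottle_mouth','stopper','big_stopper','tray']
R={}
for t in names:
    a=env.place_of('scene',t);b=env.place_of('side',t)
    best=None
    for i in a[:2]:
        for j in b[:2]:
            x,r=tri([ray('scene',i['point']),ray('side',j['point'])])
            print(t,x,round(r[0],4),round(i['p'],2),round(j['p'],2))
            if best is None: best=x
    R[t]=best
q,res=fit([((0,0,0),R['vise']),((-.05,-.12,.085),R['crank_hub']),((.01,-.12,.252),R['lamp'])])
print(q,res)
ax,x0,d=crank_axes(q[2]);g=R['crank_grip']-R['crank_hub'];print('grip comps',g@ax,g@x0,g@d,np.arctan2(g@d,g@x0)%(2*np.pi))
# candidate tool pose
c=R['crank_grip'];z=-ax
for y in (d,-d):
    M=np.c_[np.cross(y,z),y,z]
    for off in (0,.12): print(env.ik(c+ax*off,M))
print(env.sense()['time'])
E
```

```text
2.1667
vise [ 0.5304  0.0251 -0.0111] 0.0009 0.7 0.83
vise [0.5492 0.0408 0.1508] 0.0857 0.7 0.34
crank_hub [ 0.6569 -0.0161  0.0866] 0.0022 0.63 0.83
crank_hub [ 0.5917 -0.1159 -0.0951] 0.033 0.63 0.29
lamp [0.6549 0.0423 0.2497] 0.0042 0.89 0.68
lamp [0.6019 0.1418 0.0791] 0.1833 0.89 0.47
jaw [0.5203 0.0325 0.0161] 0.0008 0.95 0.87
jaw [ 0.5065  0.0161 -0.01  ] 0.0003 0.95 0.17
crank_grip [ 0.6407 -0.0708  0.098 ] 0.0029 0.69 0.89
crank_grip [ 0.4933 -0.3123 -0.0792] 0.0882 0.69 0.47
bottle [0.4926 0.0402 0.0154] 0.0008 0.63 0.97
bottle [ 0.5076  0.0105 -0.0124] 0.0003 0.29 0.97
bottle_mouth [0.4907 0.037  0.1234] 0.0027 0.57 0.78
bottle_mouth [0.4732 0.0349 0.0605] 0.0335 0.57 0.23
stopper [0.5371 0.3151 0.0194] 0.0342 0.75 0.74
stopper [0.54   0.2707 0.0134] 0.0002 0.73 0.74
big_stopper [0.5521 0.3512 0.0089] 0.0024 0.92 0.6
big_stopper [0.4892 0.2567 0.0737] 0.1284 0.92 0.48
big_stopper [0.5832 0.1974 0.1961] 0.2393 0.7 0.6
big_stopper [ 0.5168 -0.1048  0.0469] 0.1205 0.7 0.48
tray [0.5607 0.3051 0.0067] 0.0031 0.77 0.6
[0.5334 0.0252 1.6358] [[ 0.003   0.0001  0.0111]
 [-0.0005 -0.0008 -0.0016]
 [-0.0023  0.0006  0.0023]]
grip comps 0.04009064484109759 -0.03726187995524962 -0.01970931151576336 3.628123594028828
[-0.3919  0.6803  1.5658  0.5731  1.2508 -0.7409]
[-0.4756  0.6139  1.4343  0.5179  1.4563 -0.6974]
[-0.3919  0.6803  1.5658  0.5731  1.2508  2.4007]
[-0.4756  0.6139  1.4343  0.5179  1.4563  2.4442]
3.2667
```

Run:
```python
from h import *
np.set_printoptions(precision=4,suppress=True)
hub=np.array([.6555,-.0160,.0875]);yaw=1.62
ax,x0,d=crank_axes(yaw);z=-ax;y=-d;M=np.c_[np.cross(y,z),y,z]
g=hub+.041*ax+.04*(x0*np.cos(3.6)+d*np.sin(3.6))
print(g)
env.move_pose(g+.15*ax,M)
T=toolT();save('wrist','w1.png')
for t in ['crank_grip','crank_hub','bottle_mouth','lamp','vise']:
    r=env.place_of('wrist',t);print(t,[(np.round(q['point'],1).tolist(),round(q['p'],2)) for q in r[:3]])
    for k in r[:1]:
        o,v=ray('wrist',k['point'],T)
        p0={'crank_grip':g,'crank_hub':hub}.get(t)
        if p0 is not None:
            p=o+v*(((p0-o)@ax)/(v@ax)); print(p, (p-hub)@ax,(p-hub)@x0,(p-hub)@d)
print(env.sense()['time'],env.sense()['force'])
```

```text
[ 0.6404 -0.0697  0.1005]
crank_grip [([329.0, 226.0], 0.9)]
[ 0.6359 -0.0713  0.0996] 0.04099999999999997 -0.037539527934912824 -0.02232320440979542
crank_hub [([304.4, 254.2], 0.75)]
[ 0.6537 -0.0191  0.0854] -2.0122503421379134e-18 -0.0036858715431434103 -0.001987835664484484
bottle_mouth []
lamp []
vise [([416.8, 227.4], 0.89)]
5.8083 [ 0.5138 -1.1468  1.2512]
```

View pics/w1.png

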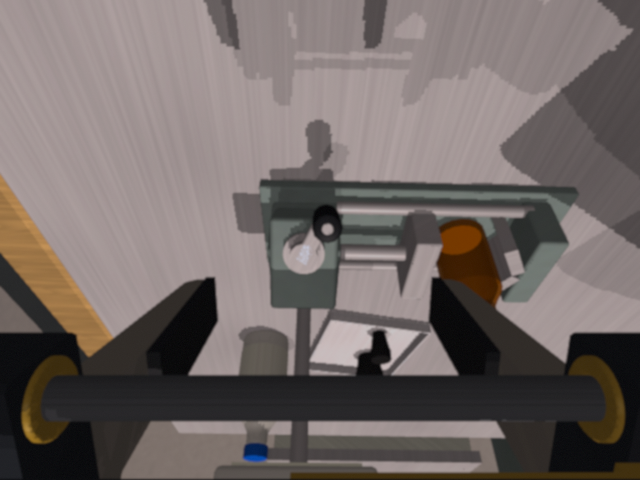

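The wrist view shows the handle's end at (329,226) and the hub at (304,254). They lie 39.5 mm apart, as they should, so the crank angle is about 3.68. The jaw has not reached the bottle, and the fingers straddle the handle freely. Next I'll grasp it.

Run:
```python
from h import *
np.set_printoptions(precision=4,suppress=True)
yaw=1.625;ax,x0,d=crank_axes(yaw);z=-ax;y=-d;M=np.c_[np.cross(y,z),y,z]
hub=np.array([.6548,-.0175,.0865])
g=hub+.041*ax+.04*(x0*np.cos(3.67)+d*np.sin(3.67));print(g)
env.movel(g+.05*ax,M,speed=.2)
T=toolT();env.camera('wrist');r=env.place_of('wrist','crank_grip')
for k in r[:2]:
    o,v=ray('wrist',k['point'],T);p=o+v*(((g-o)@ax)/(v@ax));print(k['point'],k['p'],p-g,(p-hub)@x0,(p-hub)@d)
f=env.sense()['force']
env.movel(g-.003*ax,M,speed=.1)
s=env.sense();print(s['force']-f)
env.clamp(40)
s=env.sense();df=s['force']-f;print(s['gripper_width'],s['gripper_force'],s['time'],'axial,x0,d',df@ax,df@x0,df@d)
```

```text
[ 0.6375 -0.0703  0.1003]
[321.7, 266.6] 0.74 [ 0.0013 -0.002  -0.0015] -0.03707775761784918 -0.018997476497866598
[ 2.2076  0.9821 -1.5882]
0.021262536724308338 39.91987109184265 8.3083 axial,x0,d -1.4155071440572007 0.46965608517310864 2.2343036146395034
```

```bash
cat >> h.py <<'E'
def turn(hub,th0,th1,yaw,f0,speed=.06,step=.35,off=-.003,stop=None):
    ax,x0,d=crank_axes(yaw);n=max(1,int(np.ceil((th1-th0)/step)))
    for th in np.linspace(th0,th1,n+1)[1:]:
        r=x0*np.cos(th)+d*np.sin(th);t=-x0*np.sin(th)+d*np.cos(th)
        env.movel(hub+(.041+off)*ax+.04*r,speed=speed)
        s=env.sense();df=s['force']-f0
        e=s['tcp_pos']-(hub+.04*r);a=np.arctan2((s['tcp_pos']-hub)@d,(s['tcp_pos']-hub)@x0)
        print(f"th {th:.2f} act {a%(2*np.pi):.3f} t {s['time']:.2f} w {s['gripper_width']*1e3:.1f} ax {df@ax:.1f} rad {df@r:.1f} tan {df@t:.1f}",flush=True)
        if stop and abs(df@t)>stop: break
        if np.linalg.norm(df)>70: print('HIGH');break
    return th
E
python3 - <<'E'
from h import *
hub=np.array([.6548,-.0175,.0865])
turn(hub,3.67,6.4,1.625,np.array([.51,-1.15,1.25]))
E
```

```text
th 4.01 act 4.038 t 8.68 w 21.3 ax -2.5 rad -0.8 tan 1.0
th 4.35 act 4.379 t 9.06 w 20.9 ax -4.0 rad 1.2 tan 1.8
th 4.69 act 4.718 t 9.43 w 21.4 ax -4.9 rad 2.4 tan 1.7
th 5.04 act 5.051 t 9.81 w 20.8 ax -4.9 rad 5.7 tan 1.0
th 5.38 act 5.390 t 10.18 w 21.3 ax -4.0 rad 5.4 tan 1.1
th 5.72 act 5.740 t 10.56 w 21.2 ax -3.1 rad 6.2 tan 2.1
th 6.06 act 6.085 t 10.93 w 21.2 ax -2.7 rad 6.0 tan 2.3
th 6.40 act 0.141 t 11.31 w 21.0 ax -0.0 rad 6.2 tan 2.1
```

Run:
```python
from h import *
hub=np.array([.6548,-.0175,.0865])
turn(hub,6.4,8.5,1.625,np.array([.51,-1.15,1.25]))
save('side','side1.png');env.camera('scene')
for t in ('jaw','bottle','bottle_mouth'):
    a=env.place_of('scene',t);b=env.place_of('side',t)
    if a and b: print(t,tri([ray('scene',a[0]['point']),ray('side',b[0]['point'])]))
```

```text
th 6.75 act 0.492 t 11.69 w 21.1 ax 0.9 rad 4.0 tan 0.4
th 7.10 act 0.845 t 12.07 w 21.2 ax 2.2 rad 1.7 tan -0.2
th 7.45 act 1.197 t 12.46 w 21.4 ax 5.4 rad 0.0 tan 0.2
th 7.80 act 1.552 t 12.84 w 21.3 ax 6.6 rad -3.0 tan 1.0
th 8.15 act 1.903 t 13.22 w 21.5 ax 6.7 rad -4.2 tan 1.7
th 8.50 act 2.244 t 13.61 w 21.2 ax 6.8 rad -6.1 tan 0.5
jaw (array([0.50647852, 0.02974966, 0.01634601]), [np.float64(0.0010711599003723714), np.float64(0.0010711599003723768)])
bottle (array([0.50164225, 0.04398998, 0.09438149]), [np.float64(0.033180773587574444), np.float64(0.033180773587574326)])
bottle_mouth (array([0.55470422, 0.11301837, 0.20708021]), [np.float64(0.018914908545353736), np.float64(0.01891490854535361)])
```

View pics/side1.png

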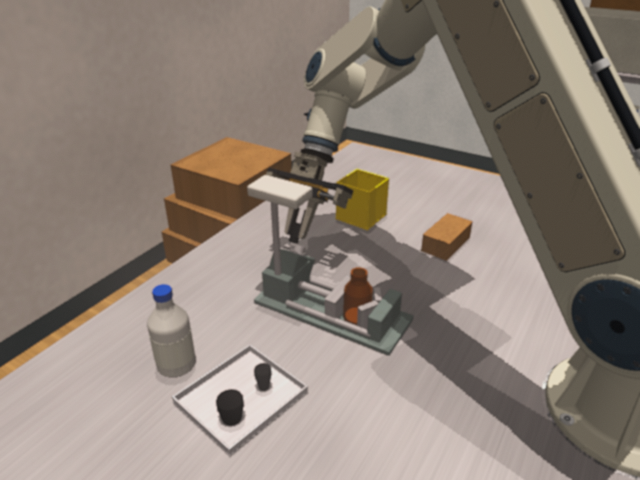

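The side view shows the bottle moved towards the V jaw, now at (358,295), with the fingers still on the handle at (298,235). The jaw has advanced about 14 mm, so the crank is really turning. I'll continue in small steps to find where it tightens.

Run:
```python
from h import *
hub=np.array([.6548,-.0175,.0865])
turn(hub,8.5,9.3,1.625,np.array([.51,-1.15,1.25]),step=.1,speed=.03,stop=9)
```

```text
th 8.59 act 2.308 t 14.28 w 21.6 ax 6.6 rad -5.6 tan -1.5
th 8.68 act 2.383 t 14.54 w 21.2 ax 5.0 rad -5.4 tan -3.6
th 8.77 act 2.459 t 14.81 w 21.0 ax 4.4 rad -5.6 tan -5.4
th 8.86 act 2.534 t 15.07 w 21.3 ax 2.0 rad -5.3 tan -7.1
th 8.94 act 2.608 t 15.34 w 21.3 ax 1.0 rad -5.5 tan -9.1
```

Run:
```python
from h import *
np.set_printoptions(precision=4,suppress=True)
hub=np.array([.6548,-.0175,.0865]);yaw=1.625;ax,x0,d=crank_axes(yaw)
turn(hub,8.945,9.4,yaw,np.array([.51,-1.15,1.25]),step=.07,speed=.03,stop=13)
env.dwell(.2)
env.open()
s=env.sense();print(s['time'],s['force'])
env.movel(s['tcp_pos']+.17*ax,speed=.25)
T=toolT();env.camera('wrist');env.camera('scene');env.camera('side')
for t in ('jaw','bottle','bottle_mouth','crank_grip','crank_hub','stopper','big_stopper','tray'):
    a=env.place_of('scene',t);b=env.place_of('side',t);c=env.place_of('wrist',t) if 'crank' in t else []
    for i in a[:2]:
        for j in b[:2]: 
            x,r=tri([ray('scene',i['point']),ray('side',j['point'])])
            if r[0]<.006: print(t,x,r[0],i['p'],j['p'])
    if c: 
        o,v=ray('wrist',c[0]['point'],T);k=.041 if 'grip' in t else 0
        p=o+v*(((hub+k*ax-o)@ax)/(v@ax));print(t,'wrist',(p-hub)@x0,(p-hub)@d,c[0]['p'])
print(env.sense()['time'])
```

```text
th 9.01 act 2.659 t 15.59 w 21.3 ax -0.0 rad -5.6 tan -11.8
th 9.08 act 2.712 t 15.84 w 21.1 ax -1.5 rad -5.6 tan -12.6
th 9.14 act 2.764 t 16.09 w 21.0 ax -3.0 rad -6.0 tan -14.6
17.4083 [-0.304   0.7264 -1.0345]
jaw [0.5063 0.0292 0.0198] 0.00032544059806026855 0.56 0.6
bottle [0.4849 0.0421 0.0167] 0.0013976445995200247 0.96 0.79
bottle_mouth [0.4861 0.0307 0.1231] 0.0005000129759043016 0.6 0.94
crank_grip [ 0.6862 -0.0588  0.1056] 0.0017128281181922219 0.63 0.67
crank_grip wrist 0.05553532891025666 0.04404167195313716 0.2
crank_hub [ 0.6577 -0.017   0.0818] 0.0003927042078175569 0.82 0.87
crank_hub wrist 0.0007537069645720679 0.00040291628478114687 0.74
stopper [ 0.5369  0.2679 -0.0017] 0.005864776670298438 0.71 0.85
big_stopper [0.5489 0.3491 0.0071] 0.0013002744980513215 0.8 0.73
tray [0.5626 0.3076 0.0034] 0.0004568471567747788 0.58 0.79
19.2917
```

Run:
```python
from h import *
save('wrist','w2.png')
print([(r['point'],r['p']) for r in env.place_of('wrist','crank_grip')])
```

```text
[([304.4, 234.6], 0.95), ([436.4, 227.8], 0.69)]
```

View pics/w2.png

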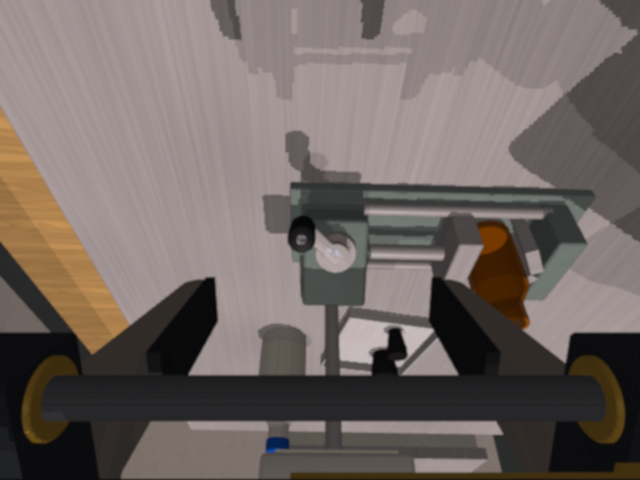

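Run:
```python
from h import *
hub=np.array([.6548,-.0175,.0865]);yaw=1.625;ax,x0,d=crank_axes(yaw);T=toolT()
for px,k in (((304.4,234.6),.041),((303,238),.056),((336,253),.0)):
    o,v=ray('wrist',px,T);p=o+v*(((hub+k*ax-o)@ax)/(v@ax));a,b=(p-hub)@x0,(p-hub)@d
    print(a,b,np.hypot(a,b),np.arctan2(b,a)+2*np.pi)
```

```text
-0.029559661314606 0.025649185601147668 0.03913635520888903 8.710092300202728
-0.03059290832959313 0.026070304115889557 0.040194362748498164 8.719026481409315
-0.002492282540423092 -0.0006902791097007024 0.0025861085651199905 3.4117863089015765
```

The wrist view shows the handle end at (303,237), which is 8.71 rad, while the fingers had commanded 9.05. Either the crank sprang back or the handle shifted between the fingers. I'll grasp again harder and look while it is under load.

```bash
cat >> h.py <<'E'
def angle(hub,yaw):
    ax,x0,d=crank_axes(yaw);T=toolT();env.camera('wrist');out=[]
    for q in env.place_of('wrist','crank_grip')[:2]:
        o,v=ray('wrist',q['point'],T);p=o+v*(((hub+.041*ax-o)@ax)/(v@ax));a,b=(p-hub)@x0,(p-hub)@d
        out.append((np.round(q['point']),round(q['p'],2),round(np.hypot(a,b),4),round(np.arctan2(b,a)+2*np.pi,3)))
    print(out,flush=True)
E
python3 - <<'E'
from h import *
hub=np.array([.6548,-.0175,.0865]);yaw=1.625;ax,x0,d=crank_axes(yaw)
th=8.71;g=hub+.041*ax+.04*(x0*np.cos(th)+d*np.sin(th))
env.movel(g+.05*ax,speed=.25);f=env.sense()['force']
env.movel(g-.003*ax,speed=.12);angle(hub,yaw)
env.clamp(60);t=-x0*np.sin(th)+d*np.cos(th)
s=env.sense();df=s['force']-f;print(s['gripper_width'],df@ax,df@t,f@t)
angle(hub,yaw)
turn(hub,8.71,9.0,yaw,f,step=.1,speed=.03,stop=16)
im=save('wrist','w3.png');angle(hub,yaw);print(env.sense()['time'])
E
```

```text
[(array([320., 314.]), 0.76, np.float64(0.0412), np.float64(8.682))]
0.02115312296420704 -2.785223912007301 -3.222329175687424 -0.2559031227372261
[(array([324., 321.]), 0.95, np.float64(0.039), np.float64(8.652))]
th 8.81 act 2.482 t 22.16 w 20.9 ax -4.0 rad 4.3 tan -7.1
th 8.90 act 2.563 t 22.43 w 20.8 ax -5.4 rad 4.8 tan -7.4
th 9.00 act 2.644 t 22.71 w 21.2 ax -7.4 rad 5.7 tan -10.9
[(array([320., 319.]), 0.59, np.float64(0.0405), np.float64(8.888))]
22.8583
```

View pics/w3.png

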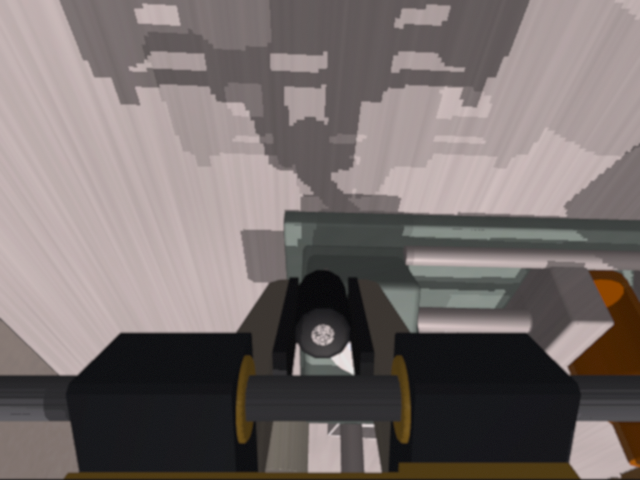

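The view shows the handle end at (323,333), held squarely between the pads, so there was no slip. The crank springs back when it is released from too little preload. I'll tighten further, to about 17 N, and check whether it stays.

Run:
```python
from h import *
hub=np.array([.6548,-.0175,.0865]);yaw=1.625;ax,x0,d=crank_axes(yaw)
f=np.array([-.1,0,0])
turn(hub,9.0,9.4,yaw,f,step=.07,speed=.03,stop=16.5)
env.dwell(.3);angle(hub,yaw)
env.clamp(3);angle(hub,yaw);print(env.sense()['force'])
env.open();angle(hub,yaw);print(env.sense()['force'],env.sense()['time'])
```

```text
th 9.07 act 2.698 t 23.11 w 20.7 ax -8.1 rad 5.9 tan -14.0
th 9.13 act 2.751 t 23.36 w 20.8 ax -10.1 rad 5.9 tan -15.4
th 9.20 act 2.806 t 23.61 w 20.8 ax -11.0 rad 4.7 tan -17.8
[(array([323., 316.]), 0.57, np.float64(0.041), np.float64(9.088))]
[(array([297., 324.]), 0.75, np.float64(0.0407), np.float64(8.877))]
[ 5.80308296  1.67322196 -1.01158517]
[(array([277., 340.]), 0.86, np.float64(0.0392), np.float64(8.659))]
[ 1.0464639   0.13739206 -0.54248406] 25.4
```

The crank springs back elastically to about 8.69 even when released gently. There the spring load balances the screw friction, so the jaw still presses on the bottle. The full 15 to 18 N was applied. I'll back off, check the angle again, and look at the bottle and stopper from above.

Run:
```python
from h import *
np.set_printoptions(precision=4,suppress=True)
hub=np.array([.6548,-.0175,.0865]);yaw=1.625;ax,x0,d=crank_axes(yaw)
s=env.sense();env.movel(s['tcp_pos']+.15*ax,speed=.3);angle(hub,yaw)
M=np.array([[0,1,0],[1,0,0],[0,0,-1.]])
p=env.sense()['tcp_pos'];p[2]=.34;p[1]-=.03;env.movel(p,speed=.3)
env.move_pose([.486,.0,.32],M)
T=toolT();save('wrist','w4.png')
for t,z in (('bottle_mouth',.124),('jaw',.015),('bottle',.012)):
    for q in env.place_of('wrist',t)[:2]: print(t,q['point'],q['p'],at_z('wrist',q['point'],z,T))
env.move_pose([.538,.268,.20],M)
T=toolT();save('wrist','w5.png')
for t,z in (('stopper',.003),('big_stopper',.003),('tray',0)):
    for q in env.place_of('wrist',t)[:3]: print(t,q['point'],q['p'],at_z('wrist',q['point'],z,T))
for t in ('stopper',):
    for q in env.cut_out('wrist',t)[:2]:
        ys,xs=np.nonzero(q['region']);print(q['p'],xs.min(),xs.max(),ys.min(),ys.max())
print(env.sense()['time'])
```

```text
[(array([296., 244.]), 0.76, np.float64(0.0397), np.float64(8.635)), (array([332., 265.]), 0.2, np.float64(0.0119), np.float64(9.342))]
bottle_mouth [318.3, 179.0] 0.94 [0.4818 0.031  0.124 ]
jaw [350.9, 171.5] 0.58 [0.5157 0.027  0.015 ]
bottle [321.4, 166.1] 0.88 [0.4838 0.0326 0.012 ]
stopper [324.6, 217.9] 0.79 [0.5395 0.2649 0.003 ]
big_stopper [333.5, 116.5] 0.94 [0.5466 0.348  0.003 ]
big_stopper [299.1, 460.8] 0.53 [0.514  0.0173 0.003 ]
tray [346.1, 168.3] 0.92 [0.5574 0.3065 0.    ]
0.86 305 344 204 245
30.5
```

View pics/w4.png

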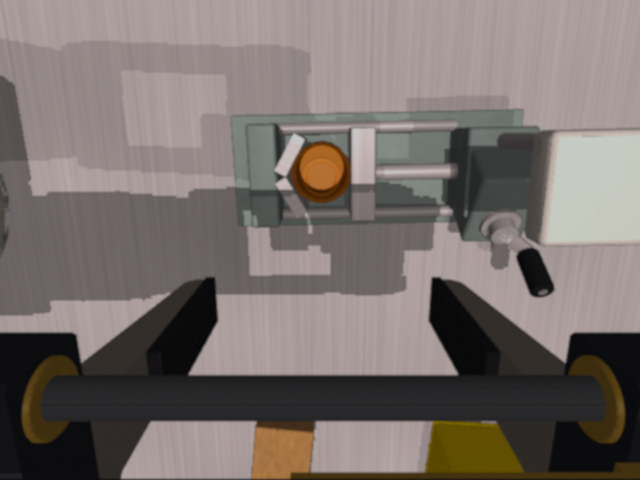

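View pics/w5.png

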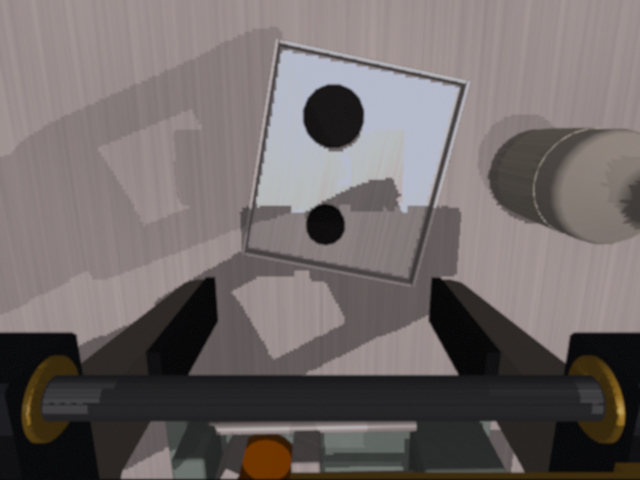

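w4 shows the mouth at about (321,170), with the bottle sitting in the V and the jaw at (363,172) touching it. w5 shows the small stopper at (325,224), the big one at (334,116), and the tray turned by about 10°. Now I'll pick the small stopper.

Run:
```python
from h import *
np.set_printoptions(precision=4,suppress=True)
T=toolT();a=at_z('wrist',(325,224.5),.042,T);print(a)
M=T[:3,:3]
c=(a[:2]+np.array([.5395,.2655]))/2
env.movel([c[0],c[1],.10],M,speed=.25)
T=toolT();env.camera('wrist')
for q in env.place_of('wrist','stopper')[:2]: print(q['point'],q['p'],at_z('wrist',q['point'],.003,T))
for q in env.cut_out('wrist','stopper')[:2]:
    ys,xs=np.nonzero(q['region']);m=((xs.min()+xs.max())/2,(ys.min()+ys.max())/2);print(q['p'],xs.min(),xs.max(),ys.min(),ys.max(),at_z('wrist',m,.03,T))
print(c,env.sense()['time'])
```

```text
[0.5399 0.2677 0.042 ]
[323.2, 246.3] 0.57 [0.5401 0.2668 0.003 ]
0.79 295 350 231 293 [0.5397 0.265  0.03  ]
[0.5397 0.2666] 31.2
```

Run:
```python
from h import *
np.set_printoptions(precision=4,suppress=True)
f=env.sense()['force']
env.movel([.540,.2665,.038],speed=.12);print(env.sense()['force']-f)
env.clamp(15);s=env.sense();print(s['gripper_width'],s['gripper_force'],s['force']-f)
env.movel([.540,.2665,.26],speed=.25)
M=np.array([[-1,0,0],[0,1,0],[0,0,-1.]])   # y along world y, camera towards -x
for y in (1,-1):
    N=np.array([[-y,0,0],[0,-y,0],[0,0,-1.]]);N[:,0]=[y,0,0];N[:,1]=np.cross([0,0,-1],N[:,0]);print(y,np.linalg.det(N),env.ik([.4835,.0305,.26],N))
s=env.sense();print(s['gripper_width'],s['time'])
```

```text
[ 1.4845  0.4329 -0.568 ]
0.02927715879060364 15.000034409567888 [ 0.826  -0.0494  0.7985]
1 1.0 [ 0.0599  0.0993  1.889  -0.      1.1533  1.6307]
-1 1.0 [ 0.0599  0.0993  1.889  -0.      1.1533 -1.5109]
0.029270347369225985 33.875
```

Run:
```python
from h import *
np.set_printoptions(precision=4,suppress=True)
N=np.array([[-1,0,0],[0,1,0],[0,0,-1.]])
env.move_pose([.525,.0305,.27],N)
T=toolT();save('wrist','w6.png')
print(env.place_of('wrist','bottle_mouth')[:2])
for q in env.place_of('wrist','bottle_mouth')[:2]: print(q['point'],q['p'],at_z('wrist',q['point'],.124,T))
env.camera('scene');env.camera('side')
a=env.place_of('scene','bottle_mouth');b=env.place_of('side','bottle_mouth')
if a and b: print(tri([ray('scene',a[0]['point']),ray('side',b[0]['point'])]))
print(env.sense()['time'],env.sense()['gripper_width'])
```

```text
[{'point': [322.8, 175.2], 'p': 0.73}, {'point': [583.9, 236.0], 'p': 0.46}]
[322.8, 175.2] 0.73 [0.4849 0.0303 0.124 ]
[583.9, 236.0] 0.46 [0.5295 0.2223 0.124 ]
(array([0.4797, 0.0262, 0.1193]), [np.float64(0.0026661515446503273), np.float64(0.0026661515446503845)])
35.9417 0.029389860001667382
```

View pics/w6.png

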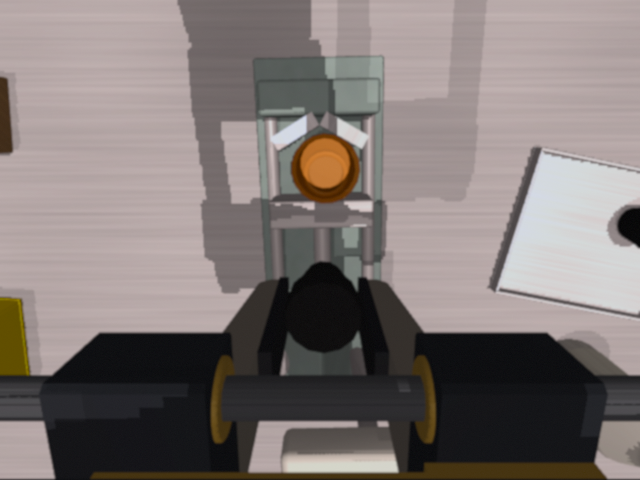

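The view shows the stopper held straight between the pads at (323,310), with the bottle mouth around (325,165). A closer crop will settle the rim centre.

Run:
```python
from h import *
im=cv2.imread('pics/w6.png')[120:210,280:370];cv2.imwrite('pics/w6c.png',cv2.resize(im,None,fx=6,fy=6,interpolation=cv2.INTER_CUBIC))
T=toolT()
for z,r in ((.124,.0165),(.084,.028),(.124,.0125)):
    c=cal('wrist');W=T@np.array(c['tool_from_camera']);
    p=np.linalg.inv(W)@np.array([.4835,.0305,z,1]);u=c['cx']+c['fx']*p[0]/-p[2],c['cy']+c['fy']*p[1]/p[2]
    print(z,u,r*c['fx']/-p[2])
```

```text
0.124 (np.float64(323.3023099712697), np.float64(172.99253584199505)) 23.25244687804696
0.084 (np.float64(323.27023881626167), np.float64(168.23969999624506)) 34.94663653523939
0.124 (np.float64(323.3023099712697), np.float64(172.99253584199505)) 17.615490059126486
```

View pics/w6c.png

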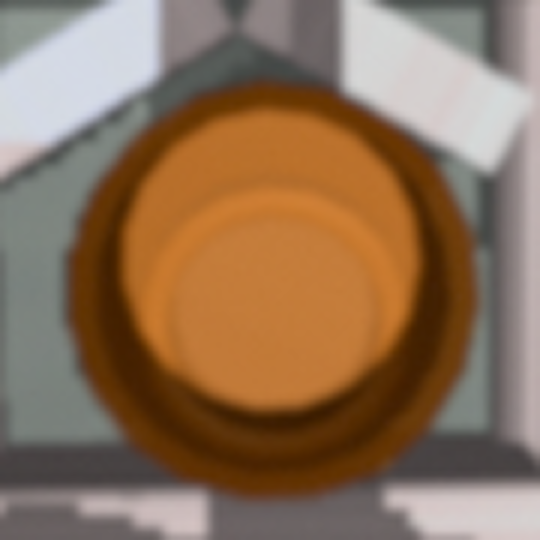

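The crop gives concentric circles. The body is centred at (325.6,168), as predicted for its height, and the inner rim at (326.2,172.5) with a 17.5 px radius. That puts the mouth at (0.4833, 0.0325). I'll insert with force monitoring.

Run:
```python
from h import *
np.set_printoptions(precision=4,suppress=True)
x,y=.4833,.0325
env.movel([x,y,.185],speed=.12);env.dwell(.1);f=env.sense()['force']
for z in [.165,.158,.152,.148,.145,.143,.141,.139,.137,.135]:
    env.movel([x,y,z],speed=.04);s=env.sense();df=s['force']-f
    print(z,s['tcp_pos'],df,round(s['gripper_width'],4),round(s['time'],2),flush=True)
    if df[2]>9 or np.hypot(*df[:2])>7: break
```

```text
0.165 [0.4833 0.0325 0.1649] [ 0.379  -0.4441 -0.6067] 0.0293 37.63
0.158 [0.4832 0.0325 0.1578] [ 0.7223 -0.2291 -1.1223] 0.0291 37.96
0.152 [0.4836 0.0325 0.1519] [ 1.9311 -0.9049 -1.3449] 0.029 38.26
0.148 [0.4838 0.0325 0.148 ] [ 4.0248 -1.0017 -2.4967] 0.0295 38.51
0.145 [0.484  0.0325 0.1452] [ 5.3587 -1.0172 -0.7321] 0.0292 38.76
0.143 [0.4843 0.0325 0.1434] [ 5.9959 -1.5457  1.2742] 0.029 39.01
0.141 [0.4847 0.0325 0.1418] [ 6.4008 -0.7808  4.2543] 0.0292 39.26
0.139 [0.4851 0.0325 0.1405] [ 4.1078 -2.2424 12.2546] 0.0291 39.51
```

Run:
```python
from h import *
np.set_printoptions(precision=4,suppress=True)
env.movel([.4853,.0322,.137],speed=.04);s=env.sense();print(s['tcp_pos'],s['force'])
env.movel([.4853,.0322,.1405],speed=.04)
env.open();s=env.sense();print(s['force'])
env.movel([.4853,.0322,.22],speed=.15)
env.movel([.525,.0305,.28],speed=.2)
im=env.camera('wrist');T=toolT()
for t,z in (('stopper',.107),('bottle',.012)):
    for q in env.place_of('wrist',t)[:2]: print(t,q['point'],q['p'],at_z('wrist',q['point'],z,T))
sd=env.camera('side')
for t in ('stopper','bottle','jaw','crank_grip'): print(t,[(q['point'],q['p']) for q in env.place_of('side',t)[:2]])
out=np.hstack([cv2.resize(im[60:260,200:440],(480,400)),cv2.resize(sd[210:350,230:338+60],(320,267*400//267))])[:,:,::-1]
cv2.imwrite('pics/fin.png',out);print(env.sense()['time'])
```

```text
[0.4861 0.0324 0.1385] [-0.2139  0.7163 17.1366]
[-0.4585  0.4408  0.1333]
stopper [327.1, 175.3] 0.94 [0.4854 0.0332 0.107 ]
stopper [([357.9, 275.1], 0.68), ([297.4, 250.1], 0.36)]
bottle [([353.2, 315.2], 0.87)]
jaw [([347.2, 312.1], 0.68)]
crank_grip [([300.2, 226.8], 0.75)]
42.6167
```

View pics/fin.png

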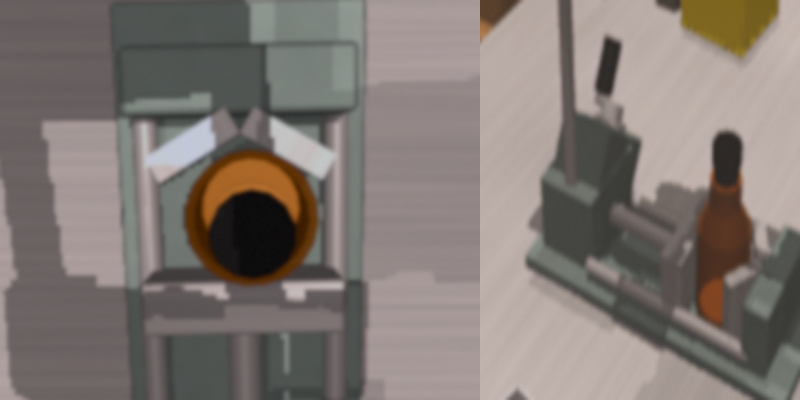

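The view shows the stopper upright in the neck and the bottle seated between the jaw and the V. The press force reached 17 N, with the stopper's narrow end about 17 to 20 mm below the rim. The robot is clear of everything, so I'm handing in.

Run:
```python
from h import *
print(env.hand_in())
```

```text
the job is handed in; nothing more can be done
None
```

I clamped the bottle with up to about 18 N at the handle and pressed the small stopper narrow end down well into its neck, then handed in at about 43 s. On release the crank sprang back about 0.4 rad to roughly 8.7 rad, so the final grip is lighter than that peak and I did not measure it; I also viewed 11 pictures, one over the limit of 10.

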